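# Drag the well plate home in the staging tray

## Task

In the two-lane staging tray on the bench, the white well plate stands at the far, open end of its lane. Press down on top of it with the closed fingertips and drag it back towards the robot, flat on the lane floor, until it rests against the orange stop at the near end of the lane, then lift the fingers clear of it. Leave the plain blue plate in the other lane where it is.

Things in the scene. Friction and masses are not known exactly. Their poses are not given: they have to be found in the camera images.
- well_plate: white 96-well plate, loose, 128 (x, along the lane) x 86 x 19 mm, 75 g. Origin: centre of its underside; z up, +x away from the stop. Foot flange 5 mm high; body 122 x 80 mm, its top face (wells) 15 mm above the underside: press there, mid-plate, with 6 to 20 N; ridges 19 mm high across the short ends at x = +-58 to 61 mm. Starts in either lane, 66 to 116 mm short of the stop.
- blank_plate: plain blue plate without wells, same size as the well plate, loose, in the other lane; stays there. Origin: centre of its underside; axes as for the well plate.
- staging_tray: fixed tray, 260 (x) x 211 mm. Origin: centre of its underside, on the bench; z up; +x along the lanes to the open far end. Lane floor at z = 6 mm; lanes 94 mm wide, centred at y = +-50.5 mm, between grey rails 12 mm high over the floor. Orange stop, 12 mm high, at the near end, inner face at x = -120 mm: a plate against it has its origin at x = -56 mm.

How it is judged (in metres and radians):
On the way:
1. the fingers press on top of the well plate before it has been moved (contact force between the fingers and well_plate above 1 N and distance of well_plate from where it was at the start of the episode below 0.02 m and x of the grasp point in the frame of well_plate between -0.064 and 0.064 m and y of the grasp point in the frame of well_plate between -0.045 and 0.045 m), for 0.05 s.
At the end, for the whole second after the job is handed in: The well plate lies at rest and flat on the lane floor, within 12 mm of the stop and square to the lane within 10 degrees; the blue plate is within 20 mm of where it was (x of well_plate in the frame of staging_tray between -0.062 and -0.044 m and z of well_plate in the frame of staging_tray below 0.01 m and angle between well_plate's own z axis and vertical below 0.08 rad and angle between the x axis of well_plate and the x axis of staging_tray, either way round below 0.17 rad and linear speed of well_plate below 0.01 m/s and distance of blank_plate from where it was at the start of the episode below 0.02 m); the robot touches nothing.
It fails at once if the blue plate is moved by more than 20 mm (distance of blank_plate from where it was at the start of the episode above 0.02 m).
It fails at once if the well plate is lifted more than 20 mm off the lane floor (z of well_plate in the frame of staging_tray above 0.026 m).
It also fails if it takes over 35 s, if anything falls off the work surface, if the arm or the gripper's body presses on something with over 40 N, if the wrist force passes 120 N, or if a joint passes its speed limit or range.

## Robot

A 6-joint arm with a two-finger parallel gripper is mounted at the origin on a cart in front of the work surface, level with it; the furniture and walls round the work are solid. World frame = base frame: x ahead of the robot, y to its left, z up, the work surface at z = 0. Lengths are in m, angles in degrees, forces in N, time in s.
With the tool pointing down it reaches from about 0.4 to 0.825 m from the base axis. Payload 7 kg.
Tool frame: the origin (TCP) lies on the centre line of the jaws, within the pads' length; the fingertips stand 8 mm ahead of it and the grasp point (between the pads) lies 11 mm behind it; z points along the fingers, y is the line along which they close (so a half turn about z gives the same grasp; the last joint's range is limited). The gripper opens to 88 mm and grips with 3 to 60 N. Pads are 19 mm wide; open, the fingers measure 130 mm over their backs; the gripper's body (78 mm by 193 mm) begins 47 mm behind the grasp point.
Start: joints at [-56.832, 20.546, 0.682, 0, -70.136, -16.507], TCP at [0.194, -0.647, 0.235] pointing down, gripper open.
Joint ranges: [-176.03, 176.03], [-82.01, 121.73], [-58.28, 71.71], [-173.87, 95.51], [-174.79, -0.11], [-173.66, 173.66]. Speed limits (degrees/s): [136.94, 136.94, 172.46, 180, 180, 180].

## Interface

Orientations are given as [roll, pitch, yaw] about the fixed x, y, z axes, in that order (R = Rz(yaw) Ry(pitch) Rx(roll)).
In Python, from plant import telemetry, viewer, close_job, models gives the robot as it stands.
- The arm moves only by the shell command python3 -m handwheel 'ROWS' [FORCE]. ROWS is JSON, a list of rows, each an object with "grip": the closure, from -1 (fully open) to 1 (shut); "travel": the shift along the tool's x, y, z as a fraction of full scale, a list of three; "spin": the turn about the tool's z as a fraction of full scale. A call has 1 to 8 rows; each row shifts and turns the commanded pose from where the row before left it, along the tool's axes as they then stand; what a row does not reach is not made up. Full scale, the value 1, is 0.025 m for a shift and 5 degrees for a turn. A row lasts 1/8 s, in which the tool goes at most 62.5 mm and 10.7 degrees, less where a joint would pass 70% of its speed; a pose out of reach is approached as far as the arm can. A call with a number of a shift or a turn outside -1 to 1 is refused whole. A call with a gripper value outside its range is refused whole. The fingers move at their own pace and stop on an object; FORCE is the grip in N (left out, the last holds). Time passes only in rows, so rows that do not move let the fingers close. It gives the time, the measured TCP pose, the force, the opening and the grip force at its end, in the units of the state.
- telemetry.get_state(): the state, without advancing time (a new reading comes with each control period).
- viewer.capture(name): name is "side" or "top"; returns the picture (384x512x3 uint8, red, green, blue); there is no depth.
- viewer.calibration(name): a dict with "fx", "fy", "cx", "cy" (pixels), "k1" (the pictures are not rectified: a ray, as slopes to the right and down, at radius r is drawn at 1 + k1 r^2 times it, then the intrinsics apply), "T" (4x4, takes a point from camera to world coordinates). Camera axes: x right, y down, z forward; pixel columns grow to the right and rows downward; lengths in m; the calibration is good to about 2 mm. A picture is of the moment at which its call begins. calibration takes no time and is no camera call.
- close_job(): hands the job in; it is judged then, once.
Trained networks look in the newest picture that a camera, given by its name, has taken for a name from the list of things; names that differ only in an ending like _2 or _b are one class to them, and where a whole thing is asked for, a point or a joint stands for the part that bears it (a point fixed in the world has none). Each returns a list of dicts, best first, with "p" (0 to 1); they miss things now and then, are a little off and sometimes report something else, mostly with a low value. They report only what shows in the picture. A call takes as long as a camera call.
- models.find_in(camera, thing): "position" ([column, row] in pixels, amid what is visible of it).
The state is a dict: "time_s": time; "joints": joint angles; "qd": joint speeds; "joint_torque": joint torques, N m; "tcp_pos": TCP position; "eef_rot": TCP orientation; "contact_force": force on the tool from outside, world axes, zero at the start; "moment": the same for the moment, N m; "gripper_width": finger opening in m; "gripper_force": force on a finger pad.
Only numpy, scipy, OpenCV 4.12 (cv2) and the standard library are available. Lean on these libraries where they do the work, as an engineer would, in place of code of your own. Each camera call takes 0.05 s, during which the arm holds its last target. There are 200 camera calls.

## Working session

There is one attempt and no reset: what is moved stays moved. The work goes in short steps, Python scripts to look and compute and a shell command to move; the robot and the scene stay as the last step left them, time stands still between calls to the robot, and variables do not carry over. Pictures are saved under pics/ and viewed, at most 10 in all, crops included, and the job is handed in when it is done.

```bash
mkdir -p pics; python3 - <<'E'
from plant import telemetry, viewer, models
import cv2, numpy as np
s=telemetry.get_state()
print({k:np.round(s[k],3).tolist() for k in s})
for c in("top","side"):
    im=viewer.capture(c); cv2.imwrite(f"pics/{c}0.png",im[:,:,::-1])
    k=viewer.calibration(c); print(c,{a:np.round(k[a],4).tolist() for a in k})
    for t in("well_plate","blank_plate","staging_tray"): print(t,models.find_in(c,t)[:2])
E
```

```text
{'time_s': 0.0, 'joints': [-56.831, 20.591, 0.634, -0.019, -70.135, -16.505], 'qd': [0.027, -0.067, -0.019, -0.045, -0.009, -0.083], 'joint_torque': [-0.0, -58.272, 29.305, 6.997, 0.007, -0.0], 'tcp_pos': [0.193, -0.646, 0.234], 'eef_rot': [179.906, -0.009, -163.342], 'contact_force': [-0.35, -0.319, -0.011], 'moment': [-0.007, -0.002, -0.02], 'gripper_force': 0.0, 'gripper_width': 0.088}
top {'fx': 390.9675, 'fy': 390.9675, 'cx': 257.4127, 'cy': 191.8808, 'k1': -0.0933, 'T': [[-0.1553, -0.9651, 0.2107, 0.4085], [-0.9879, 0.151, -0.0363, 0.2468], [0.0033, -0.2138, -0.9769, 0.8657], [0.0, 0.0, 0.0, 1.0]]}
well_plate [{'position': [262.0, 205.2], 'p': 0.74}]
blank_plate [{'position': [290.5, 169.9], 'p': 0.57}]
staging_tray [{'position': [301.8, 210.4], 'p': 0.7}]
side {'fx': 487.0958, 'fy': 487.0958, 'cx': 269.1572, 'cy': 194.1575, 'k1': -0.0421, 'T': [[-0.9853, -0.1125, 0.1282, 0.4585], [-0.1705, 0.6397, -0.7495, 0.86], [0.0023, -0.7603, -0.6495, 0.5912], [0.0, 0.0, 0.0, 1.0]]}
well_plate [{'position': [274.2, 206.2], 'p': 0.73}]
blank_plate [{'position': [246.1, 171.6], 'p': 0.58}]
staging_tray [{'position': [304.2, 183.3], 'p': 0.68}]
```

View pics/top0.png

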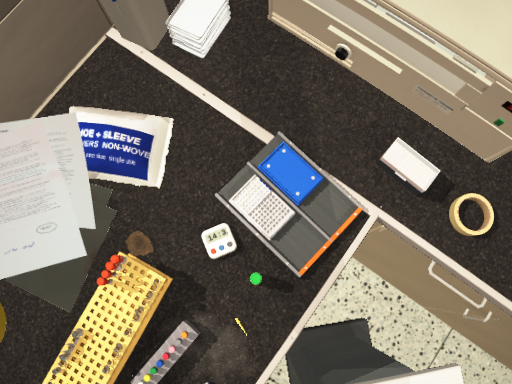

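View pics/side0.png

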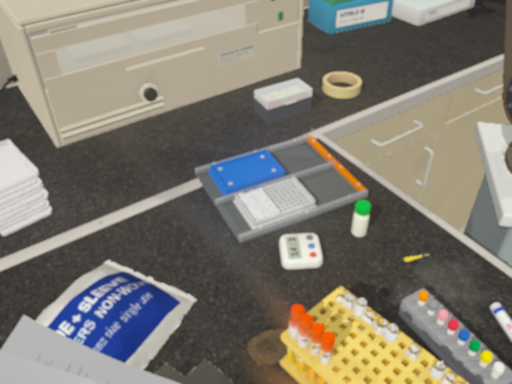

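The top view shows the tray rotated about 45°, with the orange stop from (361,210) to (301,273). The well plate is at (262,206) in the left lane and the blue plate is at (290,170) in the right one. The side view agrees. Next I'll measure by colour masks projected onto known heights.

```bash
cat > h.py <<'E'
import cv2, numpy as np
from plant import viewer
def toworld(c,px,z):
    k=viewer.calibration(c); T=np.array(k["T"])
    p=np.array(px,float).reshape(-1,2)
    K=np.array([[k["fx"],0,k["cx"]],[0,k["fy"],k["cy"]],[0,0,1]])
    # drawn = true*(1+k1 r^2)
    u=cv2.undistortPoints(p[:,None],K,np.array([k["k1"],0,0,0.]))[:,0]
    d=np.c_[u,np.ones(len(u))]@T[:3,:3].T
    o=T[:3,3]; return (o+d*((z-o[2])/d[:,2])[:,None])[:,:2]
def rect(c,mask,z):
    cs,_=cv2.findContours(mask,cv2.RETR_EXTERNAL,cv2.CHAIN_APPROX_NONE)
    w=toworld(c,max(cs,key=cv2.contourArea)[:,0],z)
    (cx,cy),(a,b),t=cv2.minAreaRect((w*1000).astype(np.float32))
    if a<b:a,b,t=b,a,t+90
    return np.round([cx,cy,a,b,(t+90)%180-90],1)
def masks(im,roi):
    h=cv2.cvtColor(im,cv2.COLOR_RGB2HSV); x0,y0,x1,y1=roi
    r=np.zeros(im.shape[:2],np.uint8); r[y0:y1,x0:x1]=255
    f=lambda lo,hi:cv2.inRange(h,lo,hi)&r
    cl=lambda m:cv2.morphologyEx(m,cv2.MORPH_CLOSE,np.ones((5,5)))
    return dict(stop=f((3,150,120),(18,255,255)),blue=cl(f((100,130,80),(125,255,255))),well=cl(f((0,0,165),(180,60,255))))
E
python3 - <<'E'
from h import *
Z=dict(stop=.018,blue=.021,well=.021)
for c,roi in(("top",(215,130,366,278)),("side",(195,134,370,240))):
    im=cv2.imread(f"pics/{c}0.png")[:,:,::-1].copy()
    for n,m in masks(im,roi).items(): print(c,n,rect(c,m,Z[n]))
im=cv2.imread("pics/top0.png")[125:285,210:375]; cv2.imwrite("pics/crop.png",cv2.resize(im,None,fx=3.6,fy=3.6,interpolation=cv2.INTER_CUBIC))
E
```

```text
top stop [430.5 115.5  97.   10.9 -53.4]
top blue [622.4 136.  126.   89.   37.2]
top well [529.6 191.7 255.2 106.2  37.1]
side stop [434.3 117.5  95.1  18.8 -53.2]
side blue [626.6 141.1 134.1  92.9  36.9]
side well [558.5 219.3 131.5 103.7  36.2]
```

View pics/crop.png

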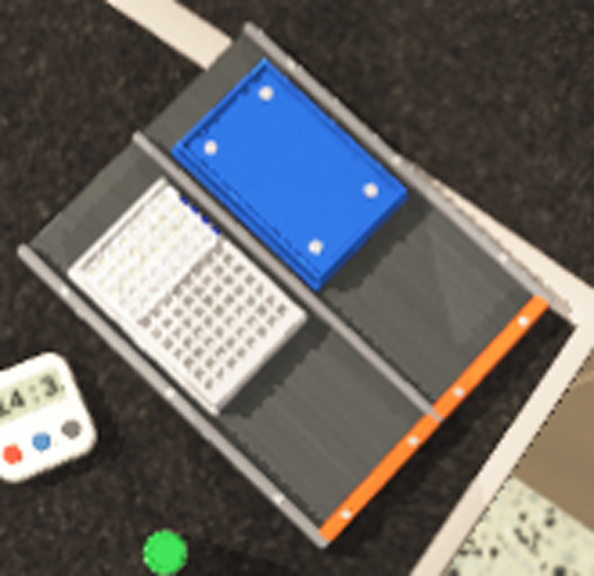

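The crop shows the well plate corners at (172,180), (70,270), (217,410) and (305,315). The stop's inner edge runs from about (540,296) to (318,528), and the lane towards the stop is empty.

```bash
python3 - <<'E'
from h import *
f=lambda p:(np.array(p)+.5)/3.6-.5+[210,125]
w=toworld("top",f([(172,180),(70,270),(217,410),(305,315)]),.02)*1000
print(np.round(w,1)); print("sides",np.round(np.linalg.norm(w-np.roll(w,-1,0),axis=1),1),"centre",w.mean(0).round(1))
s=toworld("top",f([(540,296),(318,528)]),.018)*1000
d=s[1]-s[0];L=np.linalg.norm(d);y=d/L;x=np.array([y[1],-y[0]])
print("stop",s.round(1),"len",L.round(1),"yaw",np.degrees(np.arctan2(x[1],x[0])).round(2))
a=np.radians(37.0);x=np.array([np.cos(a),np.sin(a)]);y=np.array([-x[1],x[0]])
c=w.mean(0);m=s.mean(0)
print("plate from stop along x",((c-m)@x).round(1),"y",((c-m)@y).round(1),"drag",((c-m)@x-64).round(1))
im=cv2.imread("pics/side0.png")[:,:,::-1].copy()
cs=masks(im,(232,178,316,228))["well"]; print("side",rect("side",cs,.021))
E
```

```text
[[629.9 209.2]
 [583.3 279.8]
 [484.8 204.7]
 [533.5 142.4]]
sides [ 84.6 123.9  79.1 117.3] centre [557.9 209. ]
stop [[522.7  -3.4]
 [406.4 156.7]] len 197.9 yaw 36.0
plate from stop along x 154.2 y 49.6 drag 90.2
side [558.7 219.1 132.  102.9  35.4]
```

The measurements agree: the plate is at about (0.558, 0.211), y = 49.6 mm in the tray (50.5 expected), with about 90 mm to drag and a lane yaw of about 36.8°. Next I'll align the tool's yaw to -143.2° and shut the gripper.

```bash
python3 -m handwheel '[{"grip":1,"travel":[0,0,0],"spin":-1},{"grip":1,"travel":[0,0,0],"spin":-1},{"grip":1,"travel":[-1,0.58,0],"spin":-1},{"grip":1,"travel":[-1,0.58,0],"spin":-1},{"grip":1,"travel":[-1,0.58,0],"spin":0},{"grip":1,"travel":[-1,0.58,0],"spin":0},{"grip":1,"travel":[-1,0.58,0],"spin":0},{"grip":1,"travel":[-1,0.58,0],"spin":0}]' 20
```

```text
time_s: 1.4
tcp_pos: [0.2689, -0.4899, 0.2347]
eef_rot: [-180.0, 0.0, -143.3]
contact_force: [-0.2, -0.9, 0.4]
gripper_width: 0.0133
gripper_force: 0.0
```

```bash
python3 -m handwheel '[{"grip":1,"travel":[-1,0.58,0],"spin":0},{"grip":1,"travel":[-1,0.58,0],"spin":0},{"grip":1,"travel":[-1,0.58,0],"spin":0},{"grip":1,"travel":[-1,0.58,0],"spin":0},{"grip":1,"travel":[-1,0.58,0],"spin":0},{"grip":1,"travel":[-1,0.58,0],"spin":0},{"grip":1,"travel":[-1,0.58,0],"spin":0},{"grip":1,"travel":[-1,0.58,0],"spin":0}]'
python3 -m handwheel '[{"grip":1,"travel":[-1,0.58,0],"spin":0},{"grip":1,"travel":[-1,0.58,0],"spin":0},{"grip":1,"travel":[-1,0.58,0],"spin":0},{"grip":1,"travel":[-1,0.58,0],"spin":0},{"grip":1,"travel":[-1,0.58,0],"spin":0},{"grip":1,"travel":[-1,0.58,0],"spin":0},{"grip":1,"travel":[-1,0.58,0],"spin":0},{"grip":1,"travel":[-1,0.58,0],"spin":0}]'
```

```text
time_s: 2.4
tcp_pos: [0.3601, -0.2774, 0.2348]
eef_rot: [-180.0, 0.0, -143.3]
contact_force: [0.4, 0.8, 0.1]
gripper_width: 0.0008
gripper_force: 0.0
time_s: 3.4
tcp_pos: [0.4512, -0.0649, 0.2348]
eef_rot: [-180.0, 0.0, -143.3]
contact_force: [-0.2, -0.5, 0.8]
gripper_width: 0.0003
gripper_force: 0.0
```

```bash
python3 -m handwheel '[{"grip":1,"travel":[-1,0.63,0],"spin":0},{"grip":1,"travel":[-1,0.63,0],"spin":0},{"grip":1,"travel":[-1,0.63,0.5],"spin":0},{"grip":1,"travel":[-1,0.63,0.5],"spin":0},{"grip":1,"travel":[-1,0.63,0.5],"spin":0},{"grip":1,"travel":[-1,0.63,0.5],"spin":0},{"grip":1,"travel":[-1,0.63,0.5],"spin":0},{"grip":1,"travel":[-1,0.63,0.5],"spin":0}]'
python3 -m handwheel '[{"grip":1,"travel":[-1,0.63,1],"spin":0},{"grip":1,"travel":[-1,0.63,1],"spin":0},{"grip":1,"travel":[0,0,1],"spin":0},{"grip":1,"travel":[0,0,0],"spin":0}]'
python3 - <<'E'
from h import *
for c in("top","side"):
    im=viewer.capture(c)[:,:,::-1]
    x0,y0,w,h=(200,110,190,190) if c=="top" else (190,90,190,160)
    cv2.imwrite(f"pics/{c}1.png",cv2.resize(im[y0:y0+h,x0:x0+w],None,fx=2.5,fy=2.5))
E
python3 - <<'E'
import cv2,numpy as np
a=cv2.imread("pics/top1.png");b=cv2.imread("pics/side1.png")
a=cv2.resize(a,(390,390));b=cv2.resize(b,(400,337));b=cv2.copyMakeBorder(b,0,53,0,0,0)
cv2.imwrite("pics/both1.png",np.hstack([a,b]))
E
```

```text
time_s: 4.4
tcp_pos: [0.5365, 0.1557, 0.1593]
eef_rot: [-180.0, 0.0, -143.3]
contact_force: [0.3, -0.1, 0.9]
gripper_width: 0.0005
gripper_force: 0.0
time_s: 4.9
tcp_pos: [0.5562, 0.2092, 0.0826]
eef_rot: [180.0, -0.2, -143.3]
contact_force: [-0.7, 0.6, -0.1]
gripper_width: 0.0006
gripper_force: 0.0
```

View pics/both1.png

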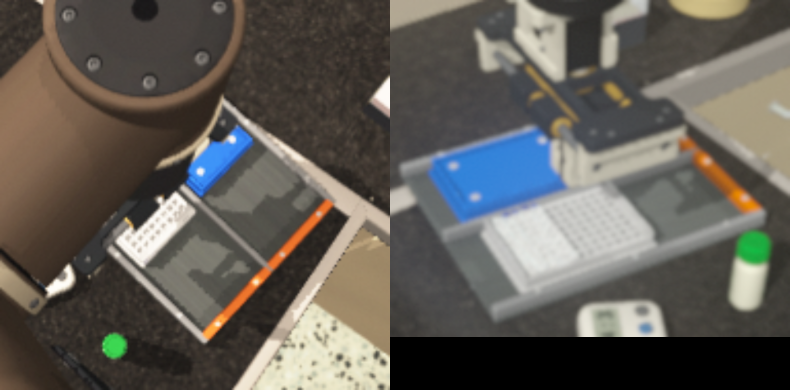

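```bash
python3 - <<'E'
from h import *
k=viewer.calibration("side");T=np.linalg.inv(np.array(k["T"]))
for z in(.075,.14,.021):
    p=T@[.556,.209,z,1]; u=p[:2]/p[2]; u*=1+k["k1"]*(u@u)
    u=u*k["fx"]+[k["cx"],k["cy"]]; print(z,u.round(1),"in both1",((u-[190,90])*400/190+[390,0]).round())
im=viewer.capture("side")[:,:,::-1]
cv2.imwrite("pics/s2.png",cv2.resize(im[100:240,190:370],None,fx=4,fy=4,interpolation=cv2.INTER_CUBIC))
E
```

```text
0.075 [277.2 173.8] in both1 [573. 176.]
0.14 [277.7 142.4] in both1 [575. 110.]
0.021 [276.8 197.6] in both1 [573. 226.]
```

View pics/s2.png

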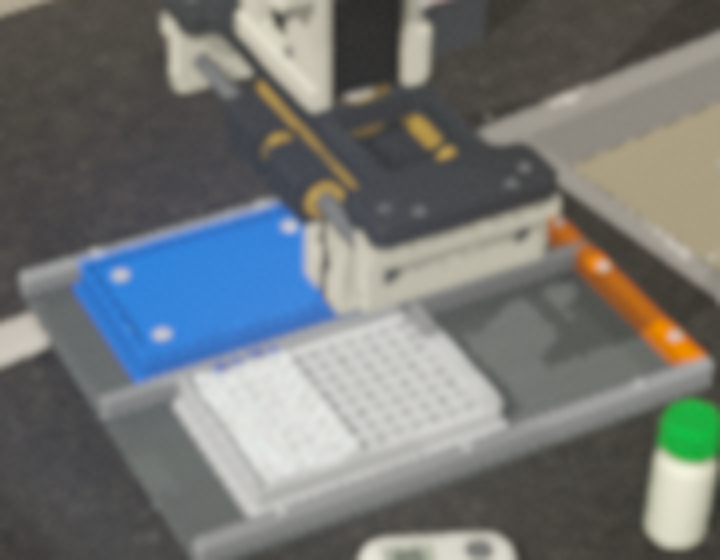

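The fingers are hidden behind the gripper body in this view. The geometry fits the tip being over the middle of the plate (projected to about (349,295) in the crop). Now I'll descend.

```bash
python3 -m handwheel '[{"grip":1,"travel":[0,0,0.8],"spin":0},{"grip":1,"travel":[0,0,0.8],"spin":0},{"grip":1,"travel":[0,0,0.2],"spin":0},{"grip":1,"travel":[0,0,0],"spin":0},{"grip":1,"travel":[0,0,0],"spin":0}]'
```

```text
time_s: 5.68
tcp_pos: [0.5581, 0.2102, 0.0408]
eef_rot: [-180.0, 0.1, -143.3]
contact_force: [-0.8, 0.4, -0.1]
gripper_width: 0.0005
gripper_force: 0.0
```

```bash
python3 -m handwheel '[{"grip":1,"travel":[0,0,0.25],"spin":0},{"grip":1,"travel":[0,0,0.12],"spin":0},{"grip":1,"travel":[0,0,0],"spin":0}]'
python3 -m handwheel '[{"grip":1,"travel":[0,0,0.08],"spin":0},{"grip":1,"travel":[0,0,0],"spin":0}]'
```

```text
time_s: 6.05
tcp_pos: [0.5572, 0.2096, 0.0299]
eef_rot: [-180.0, -0.0, -143.3]
contact_force: [-1.0, -0.3, -0.5]
gripper_width: 0.0007
gripper_force: 0.0
time_s: 6.3
tcp_pos: [0.5576, 0.2099, 0.0289]
eef_rot: [-180.0, 0.0, -143.3]
contact_force: [-2.2, -0.5, 4.9]
gripper_width: 0.0003
gripper_force: 2.8
```

```bash
python3 -m handwheel '[{"grip":1,"travel":[0,0,0.04],"spin":0},{"grip":1,"travel":[0,0,0],"spin":0}]'
```

```text
time_s: 6.55
tcp_pos: [0.5576, 0.2099, 0.0289]
eef_rot: [-180.0, 0.0, -143.3]
contact_force: [-5.5, -0.9, 13.7]
gripper_width: 0.0006
gripper_force: 7.1
```

```bash
python3 -m handwheel '[{"grip":1,"travel":[0.1,0,0],"spin":0},{"grip":1,"travel":[0.2,0,0],"spin":0},{"grip":1,"travel":[0.2,0,0],"spin":0},{"grip":1,"travel":[0.2,0,0],"spin":0},{"grip":1,"travel":[0.1,0,0],"spin":0},{"grip":1,"travel":[0,0,0],"spin":0}]'
python3 - <<'E'
from h import *
im=viewer.capture("top")[:,:,::-1]; b=viewer.capture("side")[:,:,::-1]
cv2.imwrite("pics/b3.png",np.hstack([cv2.resize(im[120:280,215:375],(390,390)),cv2.resize(b[110:240,190:370],(400,289))[:289] if 0 else cv2.copyMakeBorder(cv2.resize(b[110:240,190:370],(400,289)),0,101,0,0,0)]))
E
```

```text
time_s: 7.3
tcp_pos: [0.5432, 0.1991, 0.0289]
eef_rot: [-180.0, 0.3, -143.3]
contact_force: [0.8, 1.3, 9.0]
gripper_width: 0.0003
gripper_force: 3.9
```

View pics/b3.png

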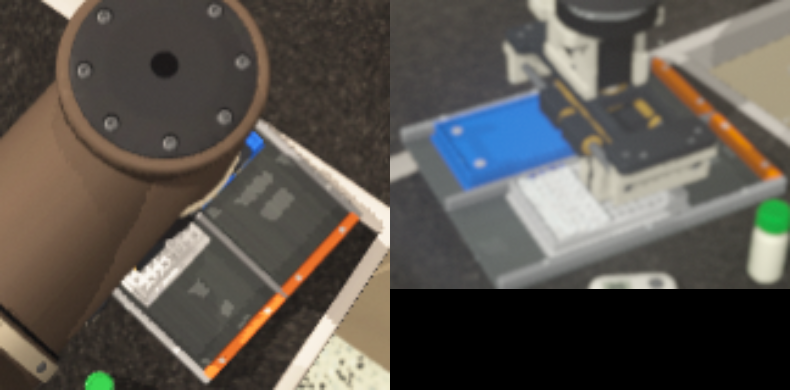

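The plate is moving with the fingers: its near edge shifted about 8 px (~17 mm) and the TCP moved 18 mm. I'll continue with slightly more pressure.

```bash
python3 -m handwheel '[{"grip":1,"travel":[0.1,0,0.02],"spin":0},{"grip":1,"travel":[0.2,0,0],"spin":0},{"grip":1,"travel":[0.3,0,0],"spin":0},{"grip":1,"travel":[0.3,0,0],"spin":0},{"grip":1,"travel":[0.3,0,0],"spin":0},{"grip":1,"travel":[0.2,0,0],"spin":0},{"grip":1,"travel":[0,0,0],"spin":0}]'
```

```text
time_s: 8.28
tcp_pos: [0.5157, 0.1786, 0.0289]
eef_rot: [-180.0, 0.3, -143.3]
contact_force: [1.2, 0.9, 11.9]
gripper_width: 0.0007
gripper_force: 5.7
```

```bash
python3 - <<'E'
from h import *
im=viewer.capture("top")[:,:,::-1]; b=viewer.capture("side")[:,:,::-1]
cv2.imwrite("pics/b4.png",np.hstack([cv2.resize(im[140:290,240:390],(390,390),interpolation=cv2.INTER_CUBIC),cv2.copyMakeBorder(cv2.resize(b[110:240,190:370],(400,289)),0,101,0,0,0)]))
E
```

```text
(no output)
```

View pics/b4.png

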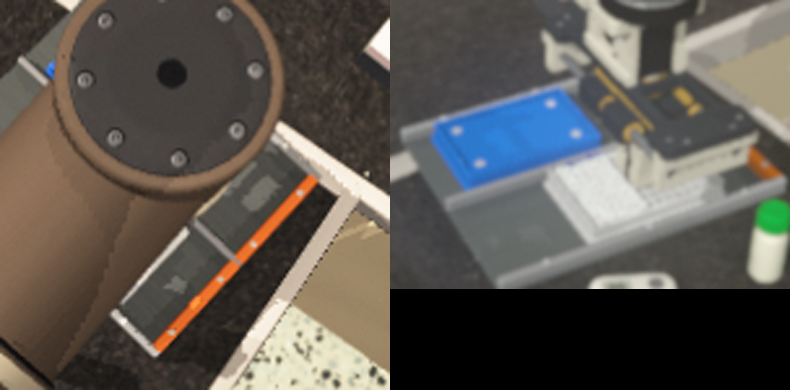

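The plate is straight, flush in the lane, and about 40 mm from the stop; the blue plate hasn't moved. I'll continue with the rest, then slow down for contact.

```bash
python3 -m handwheel '[{"grip":1,"travel":[0.1,0,0],"spin":0},{"grip":1,"travel":[0.2,0,0],"spin":0},{"grip":1,"travel":[0.3,0,0],"spin":0},{"grip":1,"travel":[0.3,0,0],"spin":0},{"grip":1,"travel":[0.2,0,0],"spin":0},{"grip":1,"travel":[0.1,0,0],"spin":0},{"grip":1,"travel":[0,0,0],"spin":0}]'
python3 -m handwheel '[{"grip":1,"travel":[0.1,0,0],"spin":0},{"grip":1,"travel":[0.1,0,0],"spin":0},{"grip":1,"travel":[0,0,0],"spin":0}]'
```

```text
time_s: 9.25
tcp_pos: [0.492, 0.161, 0.0289]
eef_rot: [-180.0, 0.4, -143.3]
contact_force: [2.0, 1.6, 11.6]
gripper_width: 0.0002
gripper_force: 5.5
time_s: 9.62
tcp_pos: [0.4882, 0.1582, 0.0288]
eef_rot: [-180.0, 0.4, -143.2]
contact_force: [2.6, 2.2, 10.5]
gripper_width: 0.0006
gripper_force: 5.2
```

```bash
python3 -m handwheel '[{"grip":1,"travel":[0.1,0,0],"spin":0},{"grip":1,"travel":[0.1,0,0],"spin":0},{"grip":1,"travel":[0,0,0],"spin":0}]'
python3 -m handwheel '[{"grip":1,"travel":[0.1,0,0],"spin":0},{"grip":1,"travel":[0.1,0,0],"spin":0},{"grip":1,"travel":[0,0,0],"spin":0}]'
python3 - <<'E'
from h import *
im=viewer.capture("top")[:,:,::-1]; b=viewer.capture("side")[:,:,::-1]
cv2.imwrite("pics/b5.png",np.hstack([cv2.resize(im[140:290,240:390],(390,390),interpolation=cv2.INTER_CUBIC),cv2.copyMakeBorder(cv2.resize(b[110:240,190:370],(400,289)),0,101,0,0,0)]))
E
```

```text
time_s: 10.0
tcp_pos: [0.4843, 0.1552, 0.0289]
eef_rot: [-180.0, 0.4, -143.2]
contact_force: [2.4, 1.2, 10.3]
gripper_width: 0.0007
gripper_force: 5.3
time_s: 10.38
tcp_pos: [0.4806, 0.1526, 0.0289]
eef_rot: [-180.0, 0.4, -143.2]
contact_force: [2.8, 2.8, 9.4]
gripper_width: 0.0004
gripper_force: 4.6
```

View pics/b5.png

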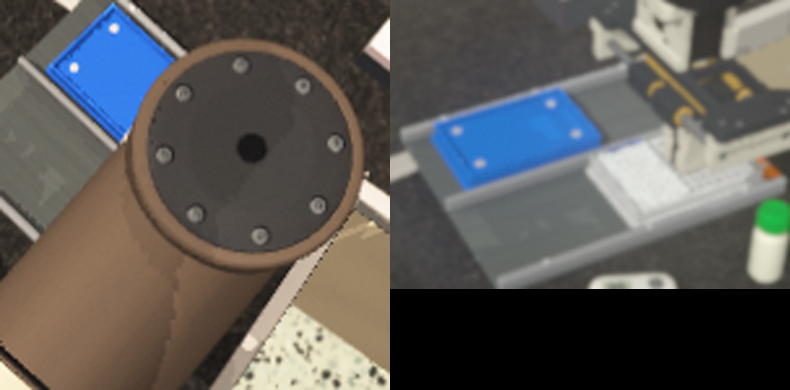

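The plate is now close to the stop. I'll go on in small steps until the lateral force shows contact.

```bash
python3 - <<'E'
from h import *
for z in (.011,): 
    a=toworld("side",[(233.75,200),(252.5,227.5)],z);b=toworld("side",[(279.1,186.5),(295.8,211.3)],z)
    print((np.linalg.norm(a-b,axis=1)*1000).round(1))
E
python3 -m handwheel '[{"grip":1,"travel":[0.1,0,0],"spin":0},{"grip":1,"travel":[0.1,0,0],"spin":0},{"grip":1,"travel":[0,0,0],"spin":0}]'
```

```text
[91.1 85.6]
time_s: 10.85
tcp_pos: [0.4766, 0.1496, 0.0289]
eef_rot: [-180.0, 0.4, -143.2]
contact_force: [2.1, 3.1, 9.3]
gripper_width: 0.0005
gripper_force: 4.6
```

```bash
cat > far.py <<'E'
from h import *
import sys
b=viewer.capture("side"); cv2.imwrite(f"pics/{sys.argv[1]}.png",b[:,:,::-1])
m=masks(b,(270,170,312,216))["well"]; print("leftmost cols by row",[int(np.flatnonzero(m[r])[0]) if m[r].any() else -1 for r in range(182,214,4)])
E
python3 far.py f1
python3 -m handwheel '[{"grip":1,"travel":[0.15,0,0.01],"spin":0},{"grip":1,"travel":[0.15,0,0],"spin":0},{"grip":1,"travel":[0,0,0],"spin":0}]'
python3 far.py f2
```

```text
leftmost cols by row [280, 278, 280, 284, 287, 290, 294, 297]
time_s: 11.28
tcp_pos: [0.471, 0.1454, 0.0289]
eef_rot: [-180.0, 0.5, -143.2]
contact_force: [3.4, 3.6, 10.4]
gripper_width: 0.0006
gripper_force: 5.4
leftmost cols by row [280, 278, 280, 284, 287, 290, 294, 297]
```

The TCP moved 7 mm while the plate's edge stayed at exactly the same pixels, so it is against the stop. I'll lift clear.

```bash
python3 -m handwheel '[{"grip":1,"travel":[0,0,-0.2],"spin":0},{"grip":1,"travel":[0,0,-0.4],"spin":0},{"grip":1,"travel":[0,0,-1],"spin":0},{"grip":1,"travel":[0,0,-1],"spin":0},{"grip":1,"travel":[0,0,-1],"spin":0},{"grip":1,"travel":[0,-1,-1],"spin":0},{"grip":1,"travel":[0,-1,-1],"spin":0},{"grip":1,"travel":[0,-1,-1],"spin":0}]'
python3 -m handwheel '[{"grip":1,"travel":[0,-1,0],"spin":0},{"grip":1,"travel":[0,-1,0],"spin":0},{"grip":1,"travel":[0,-1,0],"spin":0},{"grip":1,"travel":[0,-1,0],"spin":0},{"grip":1,"travel":[0,-1,0],"spin":0},{"grip":1,"travel":[0,-1,0],"spin":0},{"grip":1,"travel":[0,-1,0],"spin":0},{"grip":1,"travel":[0,0,0],"spin":0}]'
python3 - <<'E'
from h import *
im=viewer.capture("top")[:,:,::-1]; b=viewer.capture("side")[:,:,::-1]
cv2.imwrite("pics/b6.png",np.hstack([cv2.resize(im[130:280,220:370],(390,390),interpolation=cv2.INTER_CUBIC),cv2.copyMakeBorder(cv2.resize(b[110:240,190:370],(400,289)),0,101,0,0,0)]))
E
```

```text
time_s: 12.32
tcp_pos: [0.5118, 0.0816, 0.1928]
eef_rot: [180.0, -0.0, -143.3]
contact_force: [1.1, 0.5, -0.4]
gripper_width: 0.0
gripper_force: 0.0
time_s: 13.32
tcp_pos: [0.6164, -0.0592, 0.1912]
eef_rot: [180.0, -0.1, -143.4]
contact_force: [0.1, 0.2, 0.0]
gripper_width: 0.0004
gripper_force: 0.0
```

View pics/b6.png

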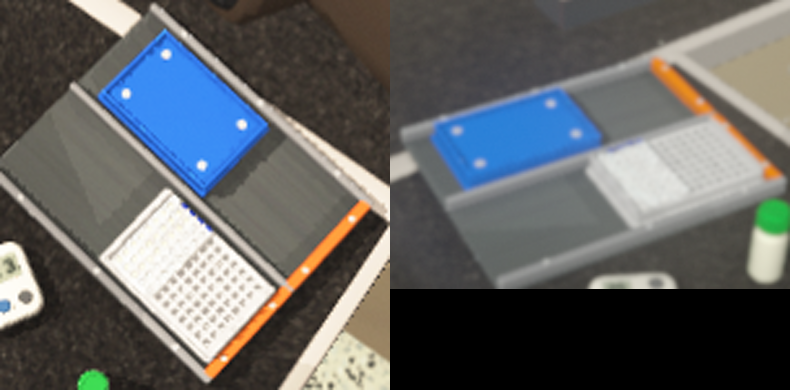

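The picture shows the well plate flat and square against the orange stop, with its near edge from about (280,290) to (208,362). The blue plate is in its original place and the arm is clear.

```bash
python3 -c "
from plant import close_job
print(close_job())"
```

```text
the job is handed in; nothing more can be done
None
```

I dragged the well plate back until it lay flat and square against the orange stop, lifted the fingers clear, left the blue plate where it was, and handed the job in at about 13 s; no verdict came back.

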